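# Bolt the dish carriage into its dock

### The arm

A 6-joint arm with a two-finger parallel gripper is mounted at the origin on a cart in front of the work surface, level with it; the furniture and walls round the work are solid. World frame = base frame: x ahead of the robot, y to its left, z up, the work surface at z = 0. Lengths are in m, angles in rad, forces in N, time in s.
With the tool pointing down it reaches from about 0.35 to 0.975 m from the base axis. Payload 4.9 kg.
Tool frame: the origin (TCP) lies at the very end of the fingers, on their centre line; the grasp point (between the pads) lies 19 mm behind it (ctrl.grasp_offset is the distance from the TCP to the grasp point, in m); z points along the fingers, y is the line along which they close (so a half turn about z gives the same grasp; the last joint's range is limited). The gripper opens to 85 mm and grips with 20 to 120 N. Pads are 22 mm wide; open, the fingers measure 114 mm over their backs; the gripper's body (76 mm by 85 mm) begins 54 mm behind the grasp point. The pads swing forward as they close: fully open they stand 13 mm farther back than shut.
Start: joints at [1.107, 0.053, 1.613, -0, 1.476, -0.119], TCP at [0.211, 0.588, 0.231] pointing down, gripper open.
Joint ranges: [-3.01, 3.01], [-1.01, 2.22], [0.06, 2.58], [-1.02, 4.17], [0.09, 2.62], [-3.14, 3.14]. Speed limits (rad/s): [2.57, 2.57, 3.14, 3.14, 3.14, 3.14].

### API

Orientations are given as a rotation vector (axis times angle).
In Python, from station import ctrl, optics gives the robot as it stands.
- The arm moves only by the shell command python3 -m handwheel 'ROWS' [OPENING] [FORCE]. ROWS is JSON, a list of rows, each an object of numbers: "tx", "ty", "tz": the shift along the tool's x, y, z in mm; "roll": the turn about the tool's z in rad. A call has 1 to 12 rows; each row shifts and turns the commanded pose from where the row before left it, along the tool's axes as they then stand; what a row does not reach is not made up. A row lasts 1/12 s, in which the tool goes at most 41.7 mm and 7.16 degrees, less where a joint would pass 70% of its speed; a pose out of reach is approached as far as the arm can. A call with a gripper value outside its range is refused whole. OPENING is the finger opening in mm, from 0 to 85.4, set as the call begins (- or left out, the last holds). The fingers move at their own pace and stop on an object; FORCE is the grip in N (left out, the last holds). Time passes only in rows, so rows that do not move let the fingers close. It gives the time, the measured TCP pose, the force, the opening and the grip force at its end, in the units of the state.
- ctrl.get_obs(): the state, without advancing time (a new reading comes with each control period).
- optics.get_image(name): name is "scene" or "top"; returns (picture, depth): 400x640x3 uint8, red, green, blue; 400x640 float32, m along the optical axis (not along the pixel's ray), 0 where there is no reading.
- optics.camera_params(name): a dict with "mtx" (3x3 intrinsics, pixels), "extrinsics" (4x4, takes a point from camera to world coordinates). Camera axes: x right, y down, z forward; pixel columns grow to the right and rows downward; lengths in m; the calibration is good to about 2 mm. A picture is of the moment at which its call begins. camera_params takes no time and is no camera call.
- ctrl.finish_job(): hands the job in; it is judged then, once.
The state is a dict: "t": time; "q": joint angles; "dq": joint speeds; "effort": joint torques, N m; "tool_pos": TCP position; "tool_rot": TCP orientation; "contact_force": force on the tool from outside, world axes, zero at the start; "wrist_torque": the same for the moment, N m; "opening": finger opening in m; "grip_force": force on a finger pad.
Only numpy, scipy, OpenCV 4.12 (cv2) and the standard library are available. Lean on these libraries where they do the work, as an engineer would, in place of code of your own. Each camera call takes 0.05 s, during which the arm holds its last target. There are 200 camera calls.

### The job

Push the loose dish carriage gently along its rails until it is fully home against the rear stop, then slide the dock's bolt across through the carriage's keeper until its thumb piece is pressed firmly, but gently, against the bolt's stop strap. Leave the carriage locked in place and the things around the dock where they are.

Things in the scene. Friction and masses are not known exactly. Their poses are not given: they have to be found in the camera images.
- dock: Fixed grey deck plate, x -125..125, y -170..90 mm, top 14 mm above the worktop, turned up to 0.25 rad. Origin on the worktop; x points away from the robot along two low rails (tops z = 26, inner faces y = +-56.5 mm), y left. The bolt runs along y at x = 65, z = 40 mm in a steel channel at the right (y -162..-72, top z = 49 mm).
- carriage: Loose aluminium sled, 110 x 110 x 10 mm, about 0.5 kg, with a petri dish fixed on it (top 25 mm up). Origin: centre of its underside; axes as the dock's; 1.5 mm play to each rail. Starts 25 to 45 mm short of home, which is x = 45, y about 0 mm in the dock frame. Low-friction coating: slides with 1 to 3 N, more if pushed askew.
- push_face (a point): Middle of the front face of the carriage's push tab, a bar 60 mm wide (y), 8 mm thick (x) along the carriage's front edge, 55 mm before its origin; with the sled's edge below it the face reaches from 14 mm (the deck plate) to 37 mm above the worktop; this point is at 29 mm. Pushed high up, the sled tips and binds. Push here along the dock's +x.
- keeper (a point): Centre of the window of the keeper, a steel frame on the carriage's right edge, 12 mm thick along y, top 56 mm above the worktop. Window 12 mm wide (x), 24 mm high. It lies 20 mm ahead of and 49 mm right of the carriage's origin; level with the bolt's axis, and in line with it when the carriage is home. The bolt meets the frame instead if the carriage stands more than 4 mm short.
- rear_stop: Fixed aluminium block across the rear of the rails, 14 x 100 x 26 mm; front face at x = 100 mm in the dock frame, 7 mm before its origin. Two spring plungers stand 4 mm out of it: they resist the carriage's last 4 mm with 3 N rising to 5 N and push it back out by up to 4 mm when let go. That is expected: the bolt's tapered tip draws it in again.
- bolt: Steel rod 10 mm thick, 88 mm long, sliding along the dock's +y (right to left) to shut. Origin: its tip, which tapers over 10 mm to 3 mm. Tip starts at y = -69 to -61 mm in the dock frame, is fully home at y = -33 mm (thumb piece on the stop strap), right through the keeper. Stays where left. Sliding friction 2 N, up to about 10 N while the tip draws the carriage in.
- thumb (a point): Middle of the bolt's upright thumb piece, a block 16 mm (dock x) by 12 mm (dock y, the way it slides) standing on the rod 57 mm behind the tip, from 48 to 88 mm above the worktop; this point is at 70 mm. Fully home it is at y = -90 mm in the dock frame.
- bolt_stop: Fixed rigid steel strap over the bolt, 26 x 12 mm, top 56 mm above the worktop, that the thumb piece stops against. Origin on the bolt's axis in the middle of the strap, x = 65, y = -78 mm in the dock frame; the face that the thumb piece meets is 6 mm to the right of it (y = -84 mm).
- carton: Bystander: white reagent carton, 110 x 50 x 75 mm, origin under its centre.
- marker: Bystander: marker pen, 135 mm long, 17 mm thick, lying.
- timer: Bystander: small white timer, 70 x 62 x 18 mm.
- tape: Bystander: roll of tape, 94 mm across, 48 mm high.

How it is judged:
By the outcome, as a careful person would: the job done as asked, in the order asked, and still so for the second after the job is handed in, with the robot touching nothing.
It also fails if it takes over 64 s, if anything falls off the work surface, if the arm or the gripper's body presses on something with over 40 N, if the wrist force passes 120 N, or if a joint passes its speed limit or range.

## Working session

There is one attempt and no reset: what is moved stays moved. The work goes in short steps, Python scripts to look and compute and a shell command to move; the robot and the scene stay as the last step left them, time stands still between calls to the robot, and variables do not carry over. Pictures are saved under pics/ and viewed, at most 10 in all, crops included, and the job is handed in when it is done.

```bash
mkdir -p pics; ls; python3 - <<'E'
from station import ctrl, optics
import cv2,numpy as np
for n in("scene","top"):
    im,d=optics.get_image(n); p=optics.camera_params(n)
    cv2.imwrite(f"pics/{n}0.png",im[:,:,::-1]); np.savez(f"pics/{n}0.npz",im=im,d=d,K=p["mtx"],T=p["extrinsics"])
    print(n,p["mtx"].round(1).tolist(),p["extrinsics"].round(3).tolist())
o=ctrl.get_obs();print(o)
E
```

```text
pics
scene [[364.2, 0.0, 314.8], [0.0, 364.2, 196.1], [0.0, 0.0, 1.0]] [[0.839, 0.473, -0.268, 0.84], [0.544, -0.733, 0.408, -0.394], [-0.003, -0.488, -0.873, 1.03], [0.0, 0.0, 0.0, 1.0]]
top [[402.6, 0.0, 322.5], [0.0, 402.6, 202.3], [0.0, 0.0, 1.0]] [[0.012, -0.996, 0.092, 0.396], [-1.0, -0.012, 0.007, 0.056], [-0.006, -0.092, -0.996, 1.431], [0.0, 0.0, 0.0, 1.0]]
{'t': 0.1, 'q': array([ 1.10700485e+00,  5.32888537e-02,  1.61415985e+00,  2.56399439e-05,
        1.47600884e+00, -1.19001339e-01]), 'dq': array([ 0.00026698, -0.00185395, -0.0056956 , -0.00213321, -0.00178668,
       -0.00025035]), 'effort': array([ 4.34107415e-04, -3.94904923e+01, -3.71361530e+01, -1.06938965e-04,
        3.93930895e-03,  2.75045437e-06]), 'tool_pos': array([0.21098796, 0.58770865, 0.23018531]), 'tool_rot': array([-5.38823835e-01, -3.09447021e+00,  2.79384960e-03]), 'contact_force': array([-0.15308347, -0.54982231,  0.39199035]), 'wrist_torque': array([-0.02329659,  0.04021166, -0.01585286]), 'grip_force': 0.0, 'opening': 0.08506772395844381}
```

View pics/scene0.png

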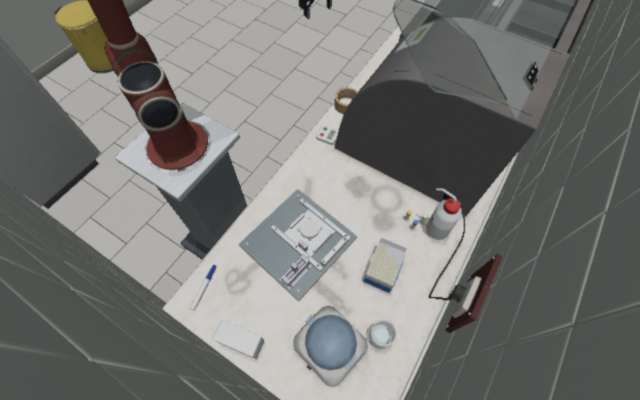

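View pics/top0.png

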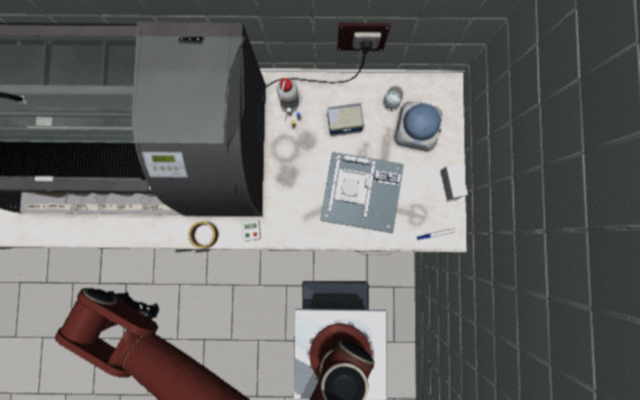

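The scene view has the dock around (300,240). The top view has it around (362,190), with the carriage at (352,187) and the bolt channel at about (385,178). I'll enlarge both.

```bash
python3 - <<'E'
import cv2
a=cv2.imread("pics/top0.png")[145:240,310:415];cv2.imwrite("pics/topc.png",cv2.resize(a,None,fx=6,fy=6,interpolation=cv2.INTER_CUBIC))
a=cv2.imread("pics/scene0.png")[185:300,235:360];cv2.imwrite("pics/scc.png",cv2.resize(a,None,fx=5,fy=5,interpolation=cv2.INTER_CUBIC))
E
```

```text
(no output)
```

View pics/topc.png

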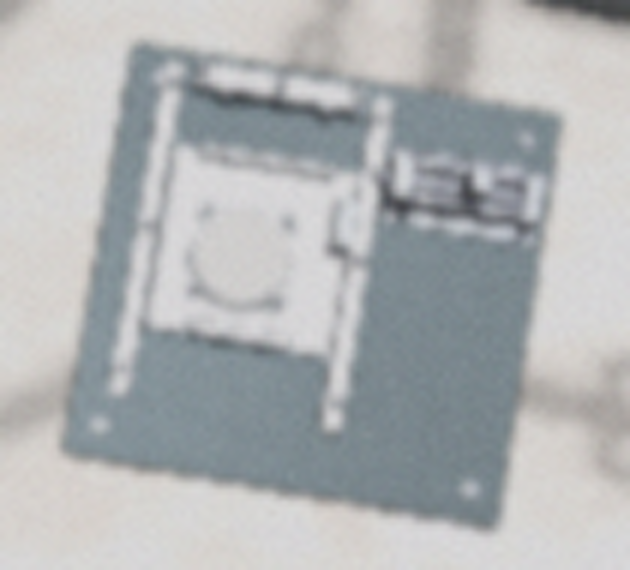

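View pics/scc.png

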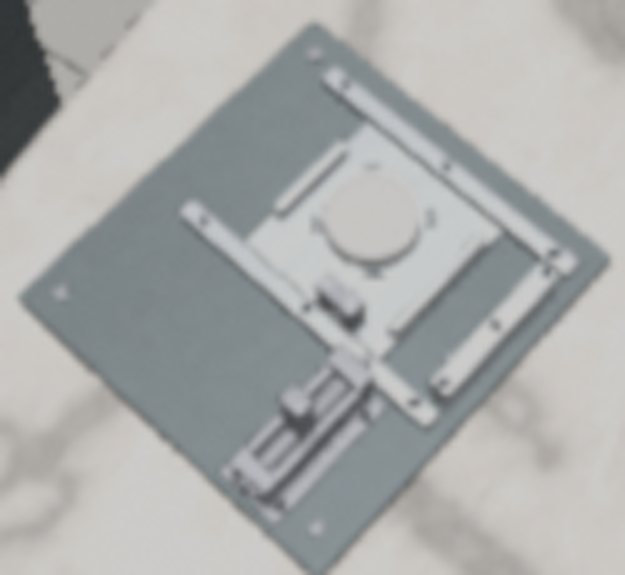

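The top crop shows the deck corners at (135,42), (562,115), (497,528) and (62,453), with the carriage front edge from about (150,330) to (325,355). The scene crop shows the deck corners at (312,22), (610,262), (318,578) and (20,297), the push tab from (345,150) to (280,213), and the thumb top at (295,400).

```bash
cat > h.py <<'E'
import numpy as np
from station import ctrl,optics
from scipy.optimize import least_squares
from scipy.spatial.transform import Rotation as R
P={n:optics.camera_params(n) for n in("scene","top")}
def crop(n,u,v): # crop px -> image px
    f,x,y={"top":(6,310,145),"scene":(5,235,185)}[n]
    return np.array([(u+.5)/f-.5+x,(v+.5)/f-.5+y])
def proj(n,X):
    T=np.linalg.inv(P[n]["extrinsics"]);c=T[:3,:3]@X+T[:3,3];p=P[n]["mtx"]@c;return p[:2]/p[2]
def plane(n,uv,z):
    E=P[n]["extrinsics"];r=E[:3,:3]@np.linalg.solve(P[n]["mtx"],[*uv,1]);o=E[:3,3];return o+r*(z-o[2])/r[2]
def tri(d):
    return least_squares(lambda X:np.concatenate([proj(n,X)-uv for n,uv in d.items()]),[.5,-.1,.03]).x
def fit(w,l): # 2D rigid: world=Rl+t ; returns x,y,yaw,res
    f=lambda p:(np.c_[np.cos(p[2])*l[:,0]-np.sin(p[2])*l[:,1]+p[0],np.sin(p[2])*l[:,0]+np.cos(p[2])*l[:,1]+p[1]]-w).ravel()
    s=least_squares(f,[.5,0,0]);return s.x,np.abs(s.fun).max()
E
python3 - <<'E'
from h import *
C={"top":[(135,42),(562,115),(497,528),(62,453)],"scene":[(610,262),(318,578),(20,297),(312,22)]}
L=np.array([[.125,.09],[.125,-.17],[-.125,-.17],[-.125,.09]])
W=[]
for n in C:
    w=np.array([plane(n,crop(n,*c),.014)[:2] for c in C[n]]);W.append(w);s,r=fit(w,L);print(n,s.round(4),r)
for a,b in zip(C["top"],C["scene"]): print("corner",tri({"top":crop("top",*a),"scene":crop("scene",*b)}).round(4))
s,r=fit(np.vstack(W),np.vstack([L,L]));print(s,r)
c,sn=np.cos(s[2]),np.sin(s[2]);Rt=np.array([[c,sn],[-sn,c]])
def dk(n,u,v,z): return (Rt@(plane(n,crop(n,u,v),z)[:2]-s[:2])*1e3).round(1)
print("tab scene",dk("scene",345,150,.037),dk("scene",280,213,.037)); print("top front",dk("top",150,330,.024),dk("top",325,355,.024))
print("carr front scene",dk("scene",365,122,.024),dk("scene",245,240,.024))
print("thumb top",dk("scene",295,400,.088))
print("dish",dk("scene",372,218,.039),dk("top",241,260,.039))
def img(n,x,y,z):
    X=np.r_[Rt.T@np.array([x,y])/1e3+s[:2],z/1e3];u=proj(n,X);f,x0,y0={"top":(6,310,145),"scene":(5,235,185)}[n];return ((u-[x0,y0]+.5)*f-.5).round()
print("pred thumb in crops",[img(n,65,y,88) for n in C for y in(-118,-126)])
o=ctrl.get_obs();print(R.from_rotvec(o["tool_rot"]).as_matrix().round(3))
E
```

```text
top [ 0.5714 -0.0341 -0.1606] 0.0013635098400773538
scene [ 0.574  -0.0346 -0.1625] 0.003039397410604411
corner [0.7095 0.0333 0.0083]
corner [ 0.6678 -0.22    0.0133]
corner [ 0.4235 -0.1798  0.0105]
corner [0.4632 0.0741 0.0087]
[ 0.57267144 -0.03433633 -0.16157533] 0.004204119104460169
tab scene [-36.   26.7] [-36.1 -29.9]
top front [-46.6  50.6] [-43.4 -52.6]
carr front scene [-44.7  53.6] [-44.1 -53.1]
thumb top [  64.6 -117.9]
dish [7.4 3.8] [1.3 5.6]
pred thumb in crops [array([482., 176.]), array([497., 178.]), array([295., 401.]), array([285., 411.])]
[[-0.941  0.338 -0.001]
 [ 0.338  0.941 -0.002]
 [ 0.    -0.002 -1.   ]]
```

The dock is at (0.573,-0.034) with yaw -0.162, the carriage front is at dock x ≈ -45, and the thumb is at y ≈ -118. I'll roll by -0.182 so that tool -x is dock +x and tool +y is dock +y. Then I'll move in front of the tab.

```bash
cat > st.py <<'E'
from h import *
o=ctrl.get_obs();s=[.5727,-.0343,-.1616];c,n=np.cos(s[2]),np.sin(s[2])
d=np.array([[c,n],[-n,c]])
M=R.from_rotvec(o["tool_rot"]).as_matrix()
print("t",round(o["t"],2),"dock",(d@(o["tool_pos"][:2]-s[:2])*1e3).round(1),"z",round(o["tool_pos"][2]*1e3,1),"yawerr",round(np.arctan2(-M[1,0],-M[0,0])-s[2],4),"F",(d@o["contact_force"][:2]).round(1),o["contact_force"][2].round(1),"op",o["opening"].round(4))
E
python3 -m handwheel '[{"roll":-0.091},{"roll":-0.091},{"tx":-20,"ty":-38},{"tx":-20,"ty":-38},{"tx":-20,"ty":-38},{"tx":-20,"ty":-38},{"tx":-20,"ty":-38},{"tx":-20,"ty":-38},{"tx":-20,"ty":-38},{"tx":-20,"ty":-38},{"tx":-20,"ty":-38},{"tx":-20,"ty":-38}]' 0 40
python3 st.py
python3 -m handwheel '[{"tx":-30,"ty":-29},{"tx":-30,"ty":-29},{"tx":-30,"ty":-29},{"tx":-30,"ty":-29},{"tx":-30,"ty":-29},{"tx":-30,"ty":-29},{},{},{}]'
python3 st.py
```

```text
$[0]: bad value
Traceback (most recent call last):
  File "st.py", line 5, in <module>
    print("t",round(o["t"],2),"dock",(d@(o["tool_pos"][:2]-s[:2])*1e3).round(1),"z",round(o["tool_pos"][2]*1e3,1),"yawerr",round(np.arctan2(-M[1,0],-M[0,0])-s[2],4),"F",(d@o["contact_force"][:2]).round(1),o["contact_force"][2].round(1),"op",o["opening"].round(4))
                                                                                                                                                                                                                                                 ^^^^^^^^^^^^^^^^^^
AttributeError: 'float' object has no attribute 'round'
$[0]: bad value
Traceback (most recent call last):
  File "st.py", line 5, in <module>
    print("t",round(o["t"],2),"dock",(d@(o["tool_pos"][:2]-s[:2])*1e3).round(1),"z",round(o["tool_pos"][2]*1e3,1),"yawerr",round(np.arctan2(-M[1,0],-M[0,0])-s[2],4),"F",(d@o["contact_force"][:2]).round(1),o["contact_force"][2].round(1),"op",o["opening"].round(4))
                                                                                                                                                                                                                                                 ^^^^^^^^^^^^^^^^^^
AttributeError: 'float' object has no attribute 'round'
```

```bash
sed -i 's/o\["opening"\].round(4)/round(o["opening"],4)/' st.py
python3 -m handwheel '[{"tx":0,"ty":0,"tz":0,"roll":-0.091}]' 0 40
python3 st.py
```

```text
t: 0.18
tool_pos: [0.2111, 0.5878, 0.2304]
tool_rot: [-0.395, -3.116, 0.002]
contact_force: [0.6, -0.2, 0.6]
opening: 0.0757
grip_force: 0.0
t 0.18 dock [-457.   555.8] z 230.4 yawerr -0.0908 F [ 0.6 -0.1] 0.6 op 0.0757
```

All four keys are needed in every row.

```bash

python3 -m handwheel '[{"tx":0,"ty":0,"tz":0,"roll":-0.091},{"tx":-20,"ty":-38,"tz":0,"roll":0},{"tx":-20,"ty":-38,"tz":0,"roll":0},{"tx":-20,"ty":-38,"tz":0,"roll":0},{"tx":-20,"ty":-38,"tz":0,"roll":0},{"tx":-20,"ty":-38,"tz":0,"roll":0},{"tx":-20,"ty":-38,"tz":0,"roll":0},{"tx":-20,"ty":-38,"tz":0,"roll":0},{"tx":-20,"ty":-38,"tz":0,"roll":0},{"tx":-20,"ty":-38,"tz":0,"roll":0},{"tx":-20,"ty":-38,"tz":0,"roll":0}]' >/dev/null
python3 st.py
```

```text
t 1.1 dock [-263.2  185.5] z 230.9 yawerr -0.0004 F [1.2 0.4] -1.2 op 0.0002
```

```bash

python3 -m handwheel '[{"tx":-30,"ty":-29,"tz":0,"roll":0},{"tx":-30,"ty":-29,"tz":0,"roll":0},{"tx":-30,"ty":-29,"tz":20,"roll":0},{"tx":-30,"ty":-29,"tz":20,"roll":0},{"tx":-30,"ty":-29,"tz":20,"roll":0},{"tx":-30,"ty":-29,"tz":20,"roll":0},{"tx":0,"ty":-2,"tz":30,"roll":0},{"tx":0,"ty":0,"tz":30,"roll":0},{"tx":0,"ty":0,"tz":20,"roll":0},{"tx":0,"ty":0,"tz":0,"roll":0},{"tx":0,"ty":0,"tz":0,"roll":0},{"tx":0,"ty":0,"tz":0,"roll":0}]' >/dev/null
python3 st.py
python3 - <<'E'
from h import *
import cv2
a,_=optics.get_image("scene");b,_=optics.get_image("top")
a=cv2.resize(a[175:300,225:365],None,fx=3,fy=3,interpolation=2);b=cv2.resize(b[145:245,310:415],None,fx=3.75,fy=3.75,interpolation=2)
cv2.imwrite("pics/c1.png",np.hstack([a,b[:375]])[:,:,::-1])
E
```

```text
t 2.1 dock [-94.7  22.8] z 80.6 yawerr -0.0009 F [ 0.3 -0.1] 0.7 op -0.0002
```

View pics/c1.png

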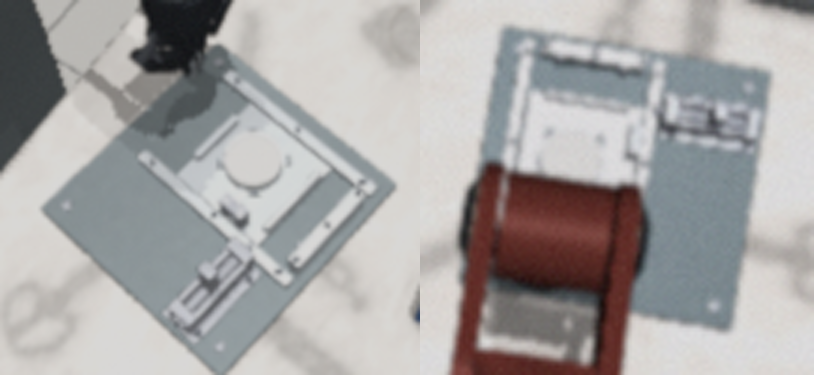

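The scene panel shows the gripper at (185,40), just before the carriage, and nothing has been disturbed. Some of the shift was clipped, so I'll correct and lower.

```bash

python3 -m handwheel '[{"tx":0,"ty":-12,"tz":10,"roll":0},{"tx":0,"ty":-11,"tz":20,"roll":0},{"tx":0,"ty":0,"tz":20,"roll":0},{"tx":0,"ty":0,"tz":10,"roll":0},{"tx":-10,"ty":0,"tz":0,"roll":0},{"tx":-10,"ty":0,"tz":0,"roll":0},{"tx":0,"ty":0,"tz":0,"roll":0},{"tx":0,"ty":0,"tz":0,"roll":0}]' >/dev/null
python3 st.py
```

```text
t 2.87 dock [-73.1  -0.2] z 21.2 yawerr -0.0008 F [-0.7  0.5] -0.1 op 0.0001
```

```bash

python3 -m handwheel '[{"tx":-4,"ty":0,"tz":0,"roll":0},{"tx":-4,"ty":0,"tz":0,"roll":0},{"tx":-2,"ty":0,"tz":0,"roll":0},{"tx":-2,"ty":0,"tz":0,"roll":0},{"tx":-2,"ty":0,"tz":0,"roll":0},{"tx":-2,"ty":0,"tz":0,"roll":0},{"tx":-2,"ty":0,"tz":0,"roll":0},{"tx":-2,"ty":0,"tz":0,"roll":0},{"tx":-2,"ty":0,"tz":0,"roll":0},{"tx":-2,"ty":0,"tz":0,"roll":0}]' >/dev/null
python3 st.py
python3 -m handwheel '[{"tx":-2,"ty":0,"tz":0,"roll":0},{"tx":-2,"ty":0,"tz":0,"roll":0},{"tx":-2,"ty":0,"tz":0,"roll":0},{"tx":-2,"ty":0,"tz":0,"roll":0},{"tx":-2,"ty":0,"tz":0,"roll":0},{"tx":-2,"ty":0,"tz":0,"roll":0}]' >/dev/null
python3 st.py
```

```text
t 3.7 dock [-51.7  -0.3] z 19.1 yawerr -0.0012 F [-1.3  0.2] -0.1 op -0.0003
t 4.2 dock [-39.4  -0.3] z 19.2 yawerr -0.0012 F [-0.9  0.4] 0.2 op -0.0001
```

```bash

python3 -m handwheel '[{"tx":-2,"ty":0,"tz":0,"roll":0},{"tx":-2,"ty":0,"tz":0,"roll":0},{"tx":-2,"ty":0,"tz":0,"roll":0},{"tx":-2,"ty":0,"tz":0,"roll":0},{"tx":-1,"ty":0,"tz":0,"roll":0},{"tx":-1,"ty":0,"tz":0,"roll":0}]' >/dev/null
python3 st.py
for i in 1 ; do python3 -m handwheel '[{"tx":-1,"ty":0,"tz":0,"roll":0},{"tx":-1,"ty":0,"tz":0,"roll":0},{"tx":-1,"ty":0,"tz":0,"roll":0}]' >/dev/null
python3 st.py; done
python3 -m handwheel '[{"tx":-1,"ty":0,"tz":0,"roll":0},{"tx":-1,"ty":0,"tz":0,"roll":0}]' >/dev/null
python3 st.py
```

```text
t 4.7 dock [-29.3  -0.4] z 19.3 yawerr -0.0012 F [-1.5  1.3] -0.7 op 0.0003
t 4.95 dock [-26.9  -0.4] z 19.3 yawerr -0.0011 F [-4.8 -0.3] 2.6 op -0.0
t 5.12 dock [-25.6  -0.3] z 18.9 yawerr -0.0011 F [-5.1 -1. ] 2.4 op -0.0002
```

```bash

python3 -m handwheel '[{"tx":-1,"ty":0,"tz":0,"roll":0},{"tx":0,"ty":0,"tz":0,"roll":0}]' >/dev/null
python3 st.py
python3 -m handwheel '[{"tx":-1,"ty":0,"tz":0,"roll":0},{"tx":0,"ty":0,"tz":0,"roll":0}]' >/dev/null
python3 st.py
```

```text
t 5.28 dock [-24.6  -0.3] z 18.9 yawerr -0.0011 F [-5.1 -0. ] 1.6 op -0.0001
t 5.45 dock [-23.9  -0.3] z 18.7 yawerr -0.0011 F [-5.9 -0.6] 2.0 op -0.0003
```

```bash

python3 -m handwheel '[{"tx":-0.5,"ty":0,"tz":0,"roll":0},{"tx":0,"ty":0,"tz":0,"roll":0}]' >/dev/null
python3 st.py
python3 -m handwheel '[{"tx":-0.5,"ty":0,"tz":0,"roll":0},{"tx":0,"ty":0,"tz":0,"roll":0}]' >/dev/null
python3 st.py
```

```text
t 5.62 dock [-23.5  -0.3] z 18.7 yawerr -0.0011 F [-7.   0.1] 3.1 op -0.0003
t 5.78 dock [-23.2  -0.3] z 18.7 yawerr -0.001 F [-6.3 -1.2] 3.5 op -0.0001
```

```bash

python3 -m handwheel '[{"tx":-1,"ty":0,"tz":0,"roll":0},{"tx":0,"ty":0,"tz":0,"roll":0}]' >/dev/null
python3 st.py
python3 -m handwheel '[{"tx":-0.5,"ty":0,"tz":0,"roll":0},{"tx":0,"ty":0,"tz":0,"roll":0}]' >/dev/null
python3 st.py
python3 -m handwheel '[{"tx":-0.5,"ty":0,"tz":0,"roll":0},{"tx":0,"ty":0,"tz":0,"roll":0}]' >/dev/null
python3 st.py
```

```text
t 5.95 dock [-23.1  -0.3] z 18.3 yawerr -0.0009 F [-9.  -1.1] 4.1 op 0.0002
t 6.12 dock [-23.1  -0.3] z 18.2 yawerr -0.0009 F [-10.7  -0.3] 4.5 op -0.0003
t 6.28 dock [-23.1  -0.3] z 18.0 yawerr -0.0009 F [-12.2  -0.9] 5.5 op 0.0
```

The force rises with no further motion at x = -23.1, so the carriage is home. I'll back off slowly, then go up and across to the right of the thumb piece.

```bash

python3 -m handwheel '[{"tx":1,"ty":0,"tz":0,"roll":0},{"tx":1,"ty":0,"tz":0,"roll":0},{"tx":1,"ty":0,"tz":0,"roll":0},{"tx":1,"ty":0,"tz":0,"roll":0},{"tx":1,"ty":0,"tz":0,"roll":0},{"tx":1,"ty":0,"tz":0,"roll":0},{"tx":1,"ty":0,"tz":0,"roll":0},{"tx":1,"ty":0,"tz":0,"roll":0},{"tx":1,"ty":0,"tz":0,"roll":0},{"tx":3,"ty":0,"tz":0,"roll":0},{"tx":5,"ty":0,"tz":0,"roll":0},{"tx":5,"ty":0,"tz":0,"roll":0}]' >/dev/null
python3 st.py
python3 -m handwheel '[{"tx":0,"ty":0,"tz":-25,"roll":0},{"tx":0,"ty":0,"tz":-25,"roll":0},{"tx":0,"ty":0,"tz":-25,"roll":0},{"tx":0,"ty":0,"tz":-25,"roll":0},{"tx":-20,"ty":-30,"tz":0,"roll":0},{"tx":-20,"ty":-30,"tz":0,"roll":0},{"tx":-20,"ty":-30,"tz":0,"roll":0},{"tx":-20,"ty":-30,"tz":0,"roll":0},{"tx":-20,"ty":-30,"tz":0,"roll":0},{"tx":0,"ty":0,"tz":0,"roll":0},{"tx":0,"ty":0,"tz":0,"roll":0}]' >/dev/null
python3 st.py
```

```text
t 7.28 dock [-41.1  -0.4] z 19.9 yawerr -0.0012 F [-0.1 -0.6] -0.2 op 0.0001
t 8.2 dock [  58.7 -152. ] z 119.2 yawerr -0.0037 F [-0.2  1.2] 0.1 op 0.0002
```

```bash

python3 -m handwheel '[{"tx":-5,"ty":-3,"tz":0,"roll":0.003},{"tx":0,"ty":0,"tz":0,"roll":0},{"tx":0,"ty":0,"tz":0,"roll":0}]' >/dev/null
python3 st.py
python3 - <<'E'
from h import *
import cv2
a,_=optics.get_image("scene");b,_=optics.get_image("top")
a=cv2.resize(a[175:300,225:365],None,fx=3,fy=3,interpolation=2);b=cv2.resize(b[145:245,310:415],None,fx=3.75,fy=3.75,interpolation=2)
cv2.imwrite("pics/c2.png",np.hstack([a,b[:375]])[:,:,::-1])
E
```

```text
t 8.45 dock [  63.  -152.5] z 119.3 yawerr -0.0031 F [-0.7  0.4] 1.1 op 0.0001
```

View pics/c2.png

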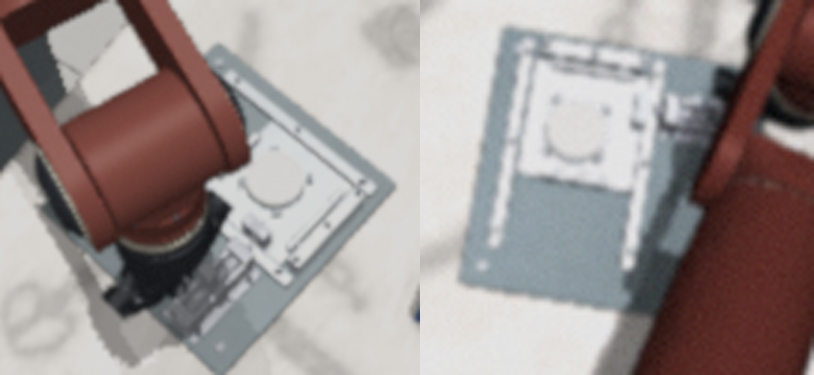

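The carriage sits near home (scene panel, rear edge near the stop at (320,215)) and the keeper at (257,232) is in line with the bolt. The fingers stand right of the thumb, so I'll lower and approach.

```bash

python3 -m handwheel '[{"tx":0,"ty":0,"tz":20,"roll":0},{"tx":0,"ty":0,"tz":20,"roll":0},{"tx":0,"ty":0,"tz":20,"roll":0},{"tx":0,"ty":0,"tz":0,"roll":0},{"tx":0,"ty":0,"tz":0,"roll":0}]' >/dev/null
python3 st.py
python3 -m handwheel '[{"tx":0,"ty":2,"tz":0,"roll":0},{"tx":0,"ty":2,"tz":0,"roll":0},{"tx":0,"ty":2,"tz":0,"roll":0},{"tx":0,"ty":2,"tz":0,"roll":0},{"tx":0,"ty":1,"tz":0,"roll":0},{"tx":0,"ty":1,"tz":0,"roll":0},{"tx":0,"ty":1,"tz":0,"roll":0},{"tx":0,"ty":1,"tz":0,"roll":0}]' >/dev/null
python3 st.py
```

```text
t 8.97 dock [  62.  -152.6] z 58.0 yawerr -0.0035 F [0.2 0.7] 0.5 op 0.0
t 9.63 dock [  63.3 -141.4] z 59.3 yawerr -0.0042 F [ 0.3 -0.4] 0.8 op 0.0001
```

```bash

python3 -m handwheel '[{"tx":0,"ty":1,"tz":0,"roll":0},{"tx":0,"ty":1,"tz":0,"roll":0},{"tx":0,"ty":1,"tz":0,"roll":0},{"tx":0,"ty":1,"tz":0,"roll":0},{"tx":0,"ty":1,"tz":0,"roll":0},{"tx":0,"ty":1,"tz":0,"roll":0},{"tx":0,"ty":1,"tz":0,"roll":0},{"tx":0,"ty":1,"tz":0,"roll":0}]' >/dev/null
python3 st.py
python3 -m handwheel '[{"tx":0,"ty":1,"tz":0,"roll":0},{"tx":0,"ty":1,"tz":0,"roll":0},{"tx":0,"ty":1,"tz":0,"roll":0},{"tx":0,"ty":1,"tz":0,"roll":0},{"tx":0,"ty":1,"tz":0,"roll":0},{"tx":0,"ty":1,"tz":0,"roll":0}]' >/dev/null
python3 st.py
```

```text
t 10.3 dock [  63.3 -133.6] z 59.2 yawerr -0.0043 F [ 0.  -2.3] 0.2 op 0.0
t 10.8 dock [  63.3 -127.6] z 59.2 yawerr -0.0041 F [-1.  -2.9] -1.0 op -0.0
```

```bash

python3 -m handwheel '[{"tx":0,"ty":1,"tz":0,"roll":0},{"tx":0,"ty":1,"tz":0,"roll":0},{"tx":0,"ty":1,"tz":0,"roll":0},{"tx":0,"ty":1,"tz":0,"roll":0},{"tx":0,"ty":1,"tz":0,"roll":0}]' >/dev/null
python3 st.py
python3 -m handwheel '[{"tx":0,"ty":1,"tz":0,"roll":0},{"tx":0,"ty":1,"tz":0,"roll":0},{"tx":0,"ty":1,"tz":0,"roll":0},{"tx":0,"ty":1,"tz":0,"roll":0}]' >/dev/null
python3 st.py
```

```text
t 11.22 dock [  63.3 -122.4] z 59.2 yawerr -0.0042 F [-1.5 -2. ] -0.5 op 0.0003
t 11.55 dock [  63.3 -118.3] z 59.2 yawerr -0.0043 F [-1.4 -3.4] 0.4 op 0.0002
```

```bash

python3 -m handwheel '[{"tx":0,"ty":1,"tz":0,"roll":0},{"tx":0,"ty":1,"tz":0,"roll":0},{"tx":0,"ty":1,"tz":0,"roll":0}]' >/dev/null
python3 st.py
python3 -m handwheel '[{"tx":0,"ty":1,"tz":0,"roll":0},{"tx":0,"ty":1,"tz":0,"roll":0}]' >/dev/null
python3 st.py
```

```text
t 11.8 dock [  63.3 -115.4] z 59.2 yawerr -0.0042 F [-1.8 -3.7] 0.7 op -0.0001
t 11.97 dock [  63.4 -113.4] z 59.2 yawerr -0.0042 F [-1.6 -2.9] -0.6 op -0.0003
```

```bash

python3 -m handwheel '[{"tx":0,"ty":1,"tz":0,"roll":0},{"tx":0,"ty":1,"tz":0,"roll":0}]' >/dev/null
python3 st.py
python3 -m handwheel '[{"tx":0,"ty":1,"tz":0,"roll":0},{"tx":0,"ty":0,"tz":0,"roll":0}]' >/dev/null
python3 st.py
python3 -m handwheel '[{"tx":0,"ty":1,"tz":0,"roll":0},{"tx":0,"ty":0,"tz":0,"roll":0}]' >/dev/null
python3 st.py
```

```text
t 12.13 dock [  63.4 -111.4] z 59.2 yawerr -0.0041 F [-2.  -3.9] 0.0 op -0.0
t 12.3 dock [  63.5 -110.2] z 59.2 yawerr -0.0041 F [-1.1 -2.4] 0.2 op -0.0001
t 12.47 dock [  63.5 -109.3] z 59.2 yawerr -0.0041 F [-0.8 -2.6] 0.3 op -0.0001
```

```bash

python3 -m handwheel '[{"tx":0,"ty":1,"tz":0,"roll":0},{"tx":0,"ty":1,"tz":0,"roll":0}]' >/dev/null
python3 st.py
python3 -m handwheel '[{"tx":0,"ty":1,"tz":0,"roll":0},{"tx":0,"ty":0,"tz":0,"roll":0}]' >/dev/null
python3 st.py
python3 -m handwheel '[{"tx":0,"ty":1,"tz":0,"roll":0},{"tx":0,"ty":0,"tz":0,"roll":0}]' >/dev/null
python3 st.py
```

```text
t 12.63 dock [  63.5 -108.7] z 59.3 yawerr -0.0039 F [ -1.4 -10.4] -0.9 op -0.0003
t 12.8 dock [  63.5 -108.8] z 59.3 yawerr -0.0041 F [-1.1 -9.5] -1.5 op 0.0001
t 12.97 dock [  63.5 -108.7] z 59.4 yawerr -0.0042 F [ -1.1 -13.6] -1.3 op -0.0001
```

```bash

python3 -m handwheel '[{"tx":0,"ty":1,"tz":0,"roll":0},{"tx":0,"ty":0,"tz":0,"roll":0}]' >/dev/null
python3 st.py
python3 -m handwheel '[{"tx":0,"ty":1,"tz":0,"roll":0},{"tx":0,"ty":0,"tz":0,"roll":0}]' >/dev/null
python3 st.py
```

```text
t 13.13 dock [  63.5 -108.7] z 59.4 yawerr -0.0043 F [ -1.9 -15.7] -1.3 op 0.0002
t 13.3 dock [  63.5 -108.7] z 59.4 yawerr -0.0043 F [ -1.5 -19.2] -1.6 op -0.0002
```

It stops rigidly at about 19 N. That puts the thumb at y ≈ -88 to -90, which is home. I'll withdraw and check.

```bash

python3 -m handwheel '[{"tx":0,"ty":-2,"tz":0,"roll":0},{"tx":0,"ty":-2,"tz":0,"roll":0},{"tx":0,"ty":-3,"tz":0,"roll":0},{"tx":0,"ty":-5,"tz":0,"roll":0},{"tx":0,"ty":-8,"tz":0,"roll":0},{"tx":0,"ty":-8,"tz":0,"roll":0},{"tx":0,"ty":0,"tz":-30,"roll":0},{"tx":0,"ty":0,"tz":-30,"roll":0},{"tx":0,"ty":0,"tz":-30,"roll":0},{"tx":0,"ty":0,"tz":-30,"roll":0},{"tx":30,"ty":0,"tz":0,"roll":0},{"tx":30,"ty":0,"tz":0,"roll":0}]' >/dev/null
python3 -m handwheel '[{"tx":30,"ty":0,"tz":0,"roll":0},{"tx":30,"ty":0,"tz":0,"roll":0},{"tx":30,"ty":15,"tz":0,"roll":0},{"tx":30,"ty":15,"tz":0,"roll":0},{"tx":0,"ty":35,"tz":0,"roll":0},{"tx":0,"ty":35,"tz":0,"roll":0},{"tx":0,"ty":35,"tz":0,"roll":0},{"tx":0,"ty":35,"tz":0,"roll":0},{"tx":0,"ty":35,"tz":0,"roll":0},{"tx":0,"ty":35,"tz":0,"roll":0},{"tx":0,"ty":0,"tz":0,"roll":0},{"tx":0,"ty":0,"tz":0,"roll":0}]' >/dev/null
python3 st.py
python3 - <<'E'
from h import *
import cv2
a,_=optics.get_image("scene");b,_=optics.get_image("top")
a=cv2.resize(a[175:300,225:365],None,fx=3,fy=3,interpolation=2);b=cv2.resize(b[145:245,310:415],None,fx=3.75,fy=3.75,interpolation=2)
cv2.imwrite("pics/c3.png",np.hstack([a,b[:375]])[:,:,::-1])
E
```

```text
t 15.3 dock [-115.7  110.6] z 179.4 yawerr -0.0007 F [ 0.5 -0.7] -0.4 op -0.0001
```

View pics/c3.png

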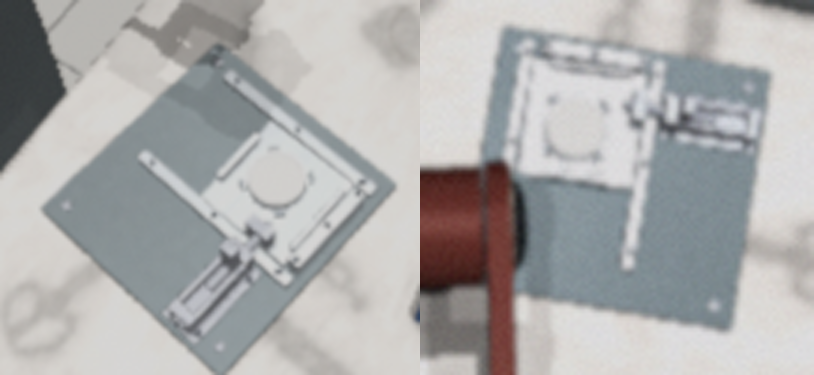

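In the scene panel the thumb at (235,247) is against the strap. The bolt passes through the keeper at (260,230), and the carriage is up against the rear stop.

```bash
python3 -c "
from station import ctrl
print(ctrl.finish_job())"
```

```text
the job is handed in; nothing more can be done
None
```

The job is handed in at about 15 s: the carriage was pushed home against the rear stop at about 12 N, the bolt slid through the keeper and its thumb piece pressed against the strap at about 19 N, and the arm is clear of everything.

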